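# Slide a loaded carrier tray over the sill of its dock and home against the stop

## Robot

A 6-joint arm with a two-finger parallel gripper is mounted at the origin on a cart in front of the work surface, level with it; the furniture and walls round the work are solid. World frame = base frame: x ahead of the robot, y to its left, z up, the work surface at z = 0. Lengths are in m, angles in rad, forces in N, time in s.
With the tool pointing down it reaches from about 0.25 to 0.725 m from the base axis. Payload 4 kg.
Tool frame: the origin (TCP) lies midway between the tips of the shut fingers; the grasp point (between the pads) lies 19 mm behind it (bot.grip_point_offset is the distance from the TCP to the grasp point, in m); z points along the fingers, y is the line along which they close (so a half turn about z gives the same grasp; the last joint's range is limited). The gripper opens to 85 mm and grips with 20 to 120 N. Pads are 22 mm wide; open, the fingers measure 114 mm over their backs; the gripper's body (76 mm by 85 mm) begins 54 mm behind the grasp point. The pads swing forward as they close: fully open they stand 13 mm farther back than shut.
Start: joints at [-1.126, 0.241, 0.005, 1.335, 0, 1.571], TCP at [0.215, -0.451, 0.231] pointing down, gripper open.
Joint ranges: [-2.72, 2.72], [-1.05, 1.87], [-1.09, 1.28], [-1.99, 2.15], [-1.42, 1.44], [-3.14, 3.14]. Speed limits (rad/s): [2.79, 2.79, 3.14, 3.14, 3.14, 3.14].

## Interface

Orientations are given as a unit quaternion [x, y, z, w].
In Python, from workcell import bot gives the robot as it stands.
- The arm moves only by the tool step_arm, never from a script. Its argument "targets" is text: rows parted by semicolons, each of 7 numbers parted by spaces: the opening, from -1 (shut) to 1 (fully open), so that 0 is half open, then the shift along the world's x, y, z normalised to -1 to 1, where 1 is 0.5 m, then the turn, a rotation vector about the world's x, y, z normalised to -1 to 1, where 1 is pi/4 rad. In form: gripper x y z wx wy wz; .... A call has 1 to 10 rows; each row is the pose to reach, as a shift and turn from the pose commanded when the call began; what a row does not reach only later rows make up. A row lasts 1/12 s, in which the tool goes at most 41.7 mm and 7.16 degrees, less where a joint would pass 70% of its speed; a pose out of reach is approached as far as the arm can. A call with a number of a shift or a turn outside -1 to 1 is refused whole. A call with a gripper value outside its range is refused whole. The fingers move at their own pace and stop on an object; the grip force is fixed at half the most. Time passes only in rows, so rows that repeat a pose let the fingers close. It gives the time, the measured TCP pose, the force, the opening and the grip force at its end, in the units of the state.
- bot.get_obs(): the state, without advancing time (a new reading comes with each control period).
- bot.camera(name): name is "scene" or "top"; returns the picture (420x560x3 uint8, red, green, blue); there is no depth.
- bot.camera_info(name): a dict with "vertical_fov" (degrees; the focal length in pixels is half the picture's height over the tangent of half this angle, whatever the lens; pixels are square), "cx", "cy" (the principal point, pixels), "pose" (4x4, takes a point from camera to world coordinates). Camera axes: x right, y up, looking along -z (the intrinsics and any distortion apply to the point x, -y, -z); pixel columns grow to the right and rows downward; lengths in m; the calibration is good to about 2 mm. A picture is of the moment at which its call begins. camera_info takes no time and is no camera call.
- bot.job_done(): hands the job in; it is judged then, once.
The state is a dict: "clock": time; "joint_pos": joint angles; "joint_vel": joint speeds; "tau": joint torques, N m; "eef_pos": TCP position; "tool_rot": TCP orientation; "ft_force": force on the tool from outside, world axes, zero at the start; "ft_torque": the same for the moment, N m; "grip_width": finger opening in m; "grasp_force": force on a finger pad.
Only numpy, scipy, OpenCV 4.12 (cv2) and the standard library are available. Lean on these libraries where they do the work, as an engineer would, in place of code of your own. Each camera call takes 0.05 s, during which the arm holds its last target. There are 200 camera calls.

## Task

Put the loaded carrier tray into its docking station by sliding, not carrying: raise its front end by the lifting bar just enough to bring it over the step, with the back end staying down on the worktop until the middle of the tray is over the sill, and never tip the tray more than about 20 degrees. Once it rests on the deck let go of the bar, and push the tray from its back end between the rails, slowly at the last because the stop is set differently each time, until it is felt to bear square against the back stop; press it home lightly but definitely, with roughly 10 N more than it takes to slide it, ramming neither the sill nor the stop. Leave it flat on the deck, still touching the stop, and leave the other things on the worktop where they are.

Things in the scene. Friction and masses are not known exactly. Their poses are not given: they have to be found in the camera images.
- tray: Grey plastic carrier tray, 165 mm long (x), 97 mm wide (y), walls 30 mm high, flat underside; a white tip rack fixed in it rises to 77 mm above the underside and ends 44 mm ahead of the middle. 0.4 to 1 kg in all; centre of mass within 10 mm of the middle. A steel bar spans the front end. Origin: middle of the underside; x to the front end (towards the dock), z up.
- tray_front (a point): Middle of the tray's front lower edge, 82.5 mm ahead of its origin along its x.
- tray_back (a point): Middle of the tray's back lower edge, 82.5 mm behind its origin.
- bar_mid (a point): Middle of the lifting bar's straight crosswise part, on its centre line: round bar 10 mm thick, along the tray's y, clear length 79 mm between its two posts; 62 mm ahead of the tray's origin and 100 mm above its underside. It is fixed to the tray and, being round, can turn between gripping pads.
- bar: The lifting bar with its two posts as a part of the tray (its origin is the tray's origin).
- dock: Fixed metal deck, 240 mm deep, 150 mm wide; front edge a sheer step (sill). Origin: middle of the front edge, 18 mm below the deck top and 0 to 6 mm below the worktop, so the step is 12 to 18 mm. x points inwards to the back stop, z up. Side rails 22 mm high above the deck leave 107 mm between them from 38 mm inside the edge; before that they flare to 120 mm at 9 mm inside.
- sill: The steel front strip of the deck, its first 20 mm (its origin is the dock's origin).
- backstop: The grey back stop of the dock: a bracket carrying a rigid upright pad, 96 mm wide, 38 mm high above the deck, on a clamped adjusting shaft. The pad does not give. Its setting differs each time and is NOT part of this pose: the pad's front face stands somewhere from 170 to 198 mm inside the sill edge. Its origin is the dock's origin.
- timer: Bystander: small white bench timer lying flat, 70x62x20 mm; origin at the middle of its underside.
- beaker_a: Bystander: empty clear beaker, 74 mm wide, 80 mm high; origin at the middle of its underside.
- petri_a: Bystander: closed clear petri dish, 68 mm wide, 14 mm high; origin at the middle of its underside.
- marker_a: Bystander: marker pen lying flat, 132 mm long, 15 mm thick; origin at the middle of its underside.
- tape_a: Bystander: roll of tape lying flat, 68 mm wide, 19 mm high; origin at the middle of its underside.
- wash_a: Bystander: wash bottle with bent spout, 204 mm high; origin at the middle of its underside.
- tubes_a: Bystander: rack of capped tubes, 70x200x106 mm; origin at the middle of its underside.
There are look-alikes about, which are no part of the job. Leave any turquoise look-alike of the tray alone.

How it is judged:
By the outcome, as a careful person would: the job done as asked, in the order asked, and still so for the second after the job is handed in, with the robot touching nothing.
It also fails if it takes over 72 s, if anything falls off the work surface, if the arm or the gripper's body presses on something with over 40 N, if the wrist force passes 120 N, or if a joint passes its speed limit or range.

## Working session

There is one attempt and no reset: what is moved stays moved. The work goes in short steps, Python scripts to look and compute and a tool call to move; the robot and the scene stay as the last step left them, time stands still between calls to the robot, and variables do not carry over. Pictures are saved under pics/ and viewed, at most 10 in all, crops included, and the job is handed in when it is done.

Besides the shell and the picture viewer there is one more tool, called after "Request:" as a command line: name --argument value ..., lists and objects as JSON in quotes. step_arm: Moves the arm, as the interface text tells. Scaled input: -1 to 1 covers 0.5 m each way for a shift and pi/4 rad each way for a turn. Its arguments: {"type":"object","properties":{"targets":{"type":"string"}},"required":["targets"]}

```bash
mkdir -p pics; ls; python3 - <<'E'
from workcell import bot
import cv2
for n in("scene","top"):
    cv2.imwrite(f"pics/{n}0.png",bot.camera(n)[:,:,::-1]); print(bot.camera_info(n))
o=bot.get_obs();print(o["clock"],o["eef_pos"],o["tool_rot"],o["grip_width"],o["ft_force"])
E
```

```text
pics
{'vertical_fov': 46.128083382269644, 'cx': 282.59810978799095, 'cy': 206.37553474001652, 'pose': array([[ 0.89921311,  0.2289247 , -0.37283947, -0.02268472],
       [-0.43689187,  0.5151579 , -0.73738581, -1.11903721],
       [ 0.02326537,  0.82595752,  0.56325208,  0.90167954],
       [ 0.        ,  0.        ,  0.        ,  1.        ]])}
{'vertical_fov': 51.758840825719446, 'cx': 265.769456148224, 'cy': 211.90146913159018, 'pose': array([[ 0.02115589,  0.99160312, -0.12757616,  0.35370641],
       [-0.99974837,  0.02193433,  0.00469986, -0.03294313],
       [ 0.0074587 ,  0.12744463,  0.99181764,  1.45408543],
       [ 0.        ,  0.        ,  0.        ,  1.        ]])}
0.1 [ 0.21490844 -0.45084815  0.23049266] [ 9.75371637e-01  2.20565823e-01 -1.99584587e-04 -9.20931480e-04] 0.08513415653145476 [ 0.01100225 -0.20555974 -0.43268821]
```

View pics/scene0.png

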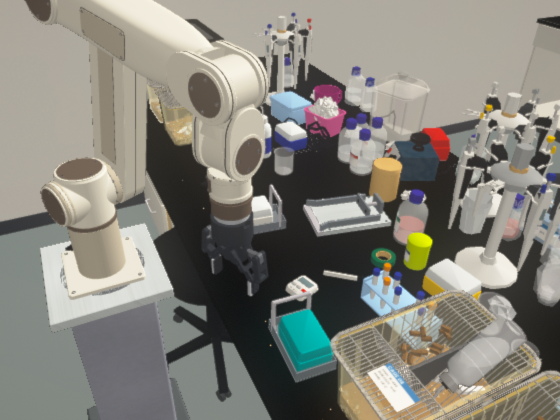

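View pics/top0.png

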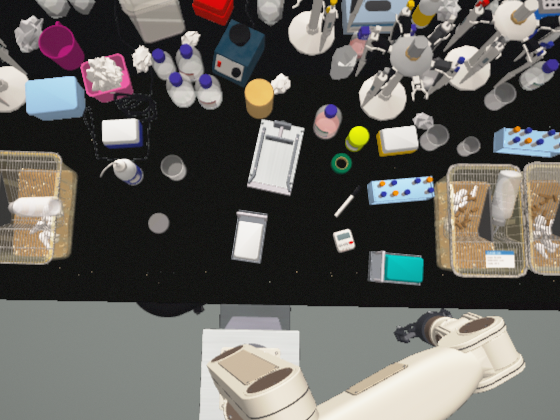

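The scene view shows the arm. In the top view the grey tray with its white rack is at about (250,237), bar towards the top, and the dock is at (276,157). The turquoise look-alike is at (397,267). Next I'll enlarge the top and scene crops.

```bash
cat > h.py <<'E'
import numpy as np,cv2
from workcell import bot
def ray(n,px,z):
    i=bot.camera_info(n);f=210/np.tan(np.radians(i["vertical_fov"]/2));P=np.array(i["pose"])
    px=np.atleast_2d(px).astype(float)
    d=np.c_[(px[:,0]-i["cx"])/f,-(px[:,1]-i["cy"])/f,-np.ones(len(px))]@P[:3,:3].T
    return P[:3,3]+d*((z-P[2,3])/d[:,2])[:,None]
def proj(n,X):
    i=bot.camera_info(n);f=210/np.tan(np.radians(i["vertical_fov"]/2));P=np.array(i["pose"])
    c=(np.atleast_2d(X)-P[:3,3])@P[:3,:3]
    return np.c_[i["cx"]+f*c[:,0]/-c[:,2],i["cy"]-f*c[:,1]/-c[:,2]]
E
python3 - <<'E'
import cv2,numpy as np
a=cv2.imread("pics/top0.png")[112:272,225:315]; a=cv2.resize(a,None,fx=3.6,fy=3.6,interpolation=cv2.INTER_CUBIC)
b=cv2.imread("pics/scene0.png")[170:260,230:400]; b=cv2.resize(b,None,fx=2.7,fy=2.7,interpolation=cv2.INTER_CUBIC)
c=np.zeros((576,790,3),np.uint8); c[:a.shape[0],:a.shape[1]]=a; c[:b.shape[0],326:326+b.shape[1]]=b
cv2.imwrite("pics/crop0.png",c);print(a.shape,b.shape)
E
```

```text
(576, 324, 3) (243, 459, 3)
```

View pics/crop0.png

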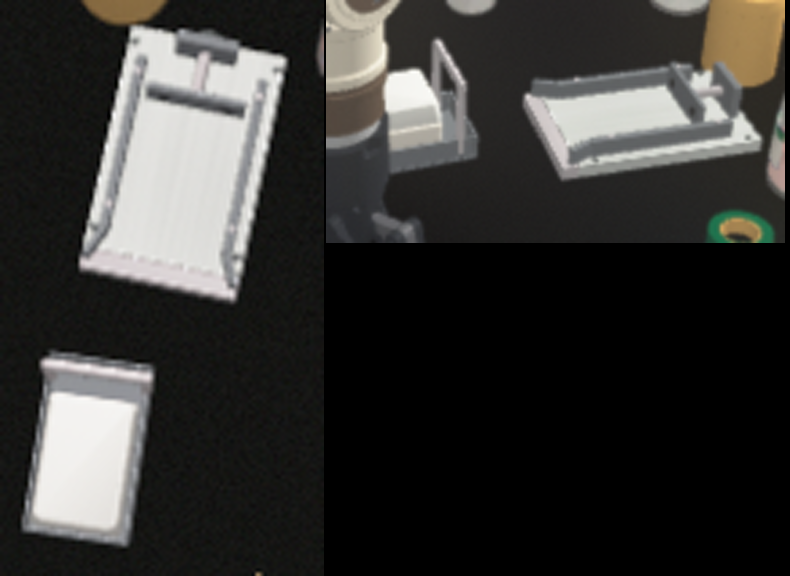

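The crop shows the dock's deck corners at crop (81,268), (236,299), (286,58), (131,28). The tray's back corners are at (24,531), (127,544), its front ones near (50,353), (153,366), and the bar runs (42,366)–(153,376).

```bash
python3 - <<'E'
from h import *
im=cv2.imread("pics/top0.png")
c=lambda l:np.array(l)/3.6+[225-.36,112-.36]
D=ray("top",c([(81,268),(236,299),(286,58),(131,28)]),.015)
T=ray("top",c([(24,531),(127,544),(153,366),(50,353)]),.03)
B=ray("top",c([(42,366),(153,376)]),.1)
# refined: contour masks
g=im.max(2)
for nm,(x0,y0,x1,y1),z in(("tray",(225,205,275,268),.03),("dock",(240,117,308,198),.015)):
    m=np.zeros_like(g);m[y0:y1,x0:x1]=(g[y0:y1,x0:x1]>60)*255
    k=max(cv2.findContours(m,cv2.RETR_EXTERNAL,cv2.CHAIN_APPROX_NONE)[0],key=cv2.contourArea)
    W=ray("top",k[:,0],z)[:,:2]
    print(nm,cv2.minAreaRect((W*1000).astype(np.float32)))
for nm,Q in(("D",D),("T",T),("B",B)):print(nm,Q.round(4)[:,:2].tolist())
for nm,Q in(("D",D),("T",T)):
    u=(Q[2]+Q[3]-Q[0]-Q[1])[:2]/2;v=(Q[0]+Q[3]-Q[1]-Q[2])[:2]/2
    print(nm,Q.mean(0),np.linalg.norm(u),np.linalg.norm(v),np.degrees([np.arctan2(u[1],u[0]),np.arctan2(-v[0],v[1])]), (Q[0]+Q[1])/2)
# other objects positions
for nm,p,z in(("timer",(344,240),.02),("petri",(159,223),.014),("marker",(346,204),.015),("beaker",(174,168),.04),("wash",(128,172),.1),("pinkbottle",(328,122),.05),("orange",(259,99),.1)):print(nm,ray("top",p,z)[0,:2].round(3))
E
```

```text
tray ((456.0592346191406, 15.351799011230469), (105.49559783935547, 167.64208984375), 83.071533203125)
dock ((736.50830078125, -56.06105041503906), (181.9016876220703, 255.1844482421875), 79.0733642578125)
D [[0.6253, 0.025], [0.5991, -0.1208], [0.8335, -0.1654], [0.8597, -0.0166]]
T [[0.3787, 0.0697], [0.369, -0.0241], [0.5323, -0.0443], [0.5423, 0.0508]]
B [[0.5214, 0.0534], [0.5147, -0.044]]
D [ 0.72941115 -0.06946152  0.015     ] 0.23835827756866018 0.14959405577097937 [-10.41151188 -10.08568505] [ 0.61219427 -0.04792385  0.015     ]
T [0.45556719 0.01300486 0.03      ] 0.16457942165988831 0.09497643083914326 [-6.81359986 -5.95595153] [0.37385866 0.02276768 0.03      ]
timer [ 0.45  -0.301]
petri [0.494 0.316]
marker [ 0.572 -0.309]
beaker [0.676 0.269]
wash [0.646 0.402]
pinkbottle [ 0.844 -0.242]
orange [ 0.899 -0.009]
```

Request:
step_arm --targets "0 0.2 0.3 0.06 0 0 0.33; 0 0.4 0.6 0.06 0 0 0.66; 0 0.6 0.91 0.06 0 0 1; 0 0.6 0.91 0.06 0 0 1; 0 0.6 0.91 0.06 0 0 1; 0 0.6 0.91 0.06 0 0 1; 0 0.6 0.91 0.06 0 0 1; 0 0.6 0.91 0.06 0 0 1; 0 0.6 0.91 0.06 0 0 1; 0 0.6 0.91 0.06 0 0 1"

```text
clock: 0.93
eef_pos: [0.4445, -0.1024, 0.2555]
tool_rot: [0.817, 0.577, -0.0, -0.0]
ft_force: [0.2, -0.6, 0.2]
grip_width: 0.0427
grasp_force: 0.0
```

Request:
step_arm --targets "0 0.14 0.2 0 0 0 0.28; 0 0.14 0.2 0 0 0 0.28; 0 0.14 0.2 0 0 0 0.28; 0 0.14 0.2 0 0 0 0.28; 0 0.14 0.2 0 0 0 0.28"

```text
clock: 1.35
eef_pos: [0.5143, -0.0026, 0.2545]
tool_rot: [0.747, 0.665, -0.001, -0.001]
ft_force: [-0.9, -0.1, -0.1]
grip_width: 0.0428
grasp_force: 0.0
```

Request:
step_arm --targets "0 0.006 0.014 -0.2 0 0 0; 0 0.006 0.014 -0.2 0 0 0; 0 0.006 0.014 -0.2 0 0 0; 0 0.006 0.014 -0.27 0 0 0; 0 0.006 0.014 -0.31 0 0 0; 0 0.006 0.014 -0.31 0 0 0"

```text
clock: 1.85
eef_pos: [0.512, 0.0011, 0.096]
tool_rot: [0.749, 0.662, -0.004, -0.003]
ft_force: [-0.5, 0.1, 0.8]
grip_width: 0.0426
grasp_force: 0.0
```

```bash
python3 - <<'E'
from h import *
a=bot.camera("scene")[160:270,190:400,::-1]; a=cv2.resize(a,None,fx=3.5,fy=3.5,interpolation=cv2.INTER_CUBIC)
cv2.imwrite("pics/s1.png",a);print(bot.get_obs()["eef_pos"],bot.get_obs()["ft_force"])
E
```

```text
[0.51393883 0.00127529 0.09858038] [0.87023175 0.52182814 0.55113596]
```

View pics/s1.png

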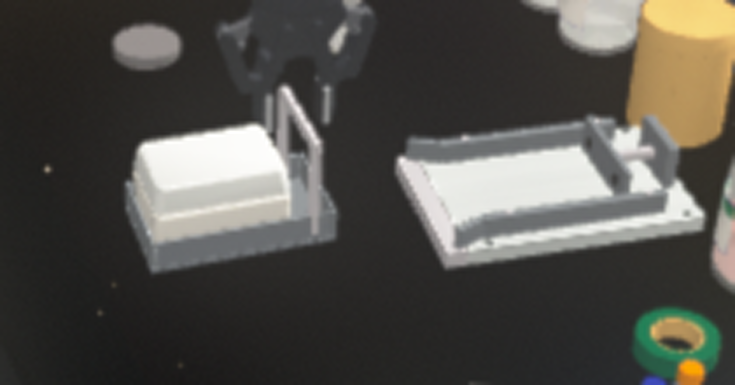

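The fingers straddle the bar: tips at crop (268,122) and (328,120), with the bar running (287,90)–(318,145).

```bash
python3 - <<'E'
from h import *
c=lambda l:np.array(l)/3.5+[190-.36,160-.36]
print(ray("scene",c([(287,92),(318,145)]),.102).round(4))
print(proj("scene",[[.517,.005,.1],[.514,.0013,.0986]]), c([(302,118),(298,121)]))
E
```

```text
[[ 0.5245  0.0415  0.102 ]
 [ 0.5131 -0.0449  0.102 ]]
[[274.46174467 192.9104483 ]
 [274.07341891 194.13320231]] [[275.92571429 193.35428571]
 [274.78285714 194.21142857]]
```

Request:
step_arm --targets "0 0.008 0.004 -0.014 0 0 0; 0 0.008 0.004 -0.028 0 0 0; 0 0.008 0.004 -0.028 0 0 0; -0.5 0.008 0.004 -0.028 0 0 0; -0.8 0.008 0.004 -0.028 0 0 0; -1 0.008 0.004 -0.028 0 0 0; -1 0.008 0.004 -0.028 0 0 0; -1 0.008 0.004 -0.028 0 0 0; -1 0.008 0.004 -0.028 0 0 0; -1 0.008 0.004 -0.028 0 0 0"

```text
clock: 2.73
eef_pos: [0.5187, 0.0049, 0.0872]
tool_rot: [0.748, 0.663, -0.001, -0.001]
ft_force: [-7.1, 1.2, 6.4]
grip_width: 0.0075
grasp_force: 58.6
```

Request:
step_arm --targets "-1 -0.003 0 0.008 0 0 0; -1 -0.008 0.001 0.016 0 0 0; -1 -0.014 0.002 0.024 0 0 0; -1 -0.02 0.002 0.032 0 0 0; -1 -0.026 0.003 0.04 0 0 0; -1 -0.028 0.003 0.044 0 0 0; -1 -0.028 0.003 0.044 0 0 0; -1 -0.028 0.003 0.044 0 0 0"

```text
clock: 3.4
eef_pos: [0.5073, 0.0061, 0.109]
tool_rot: [0.748, 0.663, 0.0, 0.0]
ft_force: [0.4, -0.2, -5.4]
grip_width: 0.0077
grasp_force: 58.4
```

Request:
step_arm --targets "-1 0.007 -0.008 0 0 0 -0.01; -1 0.014 -0.017 0 0 0 -0.02; -1 0.021 -0.026 0 0 0 -0.03; -1 0.028 -0.035 0 0 0 -0.04; -1 0.036 -0.044 0 0 0 -0.05; -1 0.044 -0.053 0 0 0 -0.06; -1 0.052 -0.062 0 0 0 -0.07; -1 0.06 -0.072 0 0 0 -0.084; -1 0.067 -0.081 0 0 0 -0.084; -1 0.067 -0.081 0 0 0 -0.084"

```text
clock: 4.23
eef_pos: [0.5419, -0.0356, 0.1088]
tool_rot: [0.77, 0.638, 0.0, 0.001]
ft_force: [1.1, -0.2, -5.1]
grip_width: 0.0078
grasp_force: 58.6
```

```bash
python3 - <<'E'
from h import *
t=bot.camera("top")[...,::-1]; cv2.imwrite("pics/top1f.png",t)
a=cv2.resize(t[112:272,225:315],None,fx=3.6,fy=3.6,interpolation=cv2.INTER_CUBIC)
b=bot.camera("scene")[160:260,190:390,::-1]; b=cv2.resize(b,None,fx=2.3,fy=2.3,interpolation=cv2.INTER_CUBIC)
c=np.zeros((576,790,3),np.uint8); c[:,:324]=a; c[:b.shape[0],326:326+b.shape[1]]=b
cv2.imwrite("pics/c1.png",c);o=bot.get_obs();print(o["eef_pos"],o["ft_force"],o["tool_rot"])
E
```

```text
[ 0.54162579 -0.03493887  0.10910164] [ 1.33740662 -0.12069829 -5.20707731] [7.70074404e-01 6.37953197e-01 5.78212146e-04 8.92941416e-04]
```

View pics/c1.png

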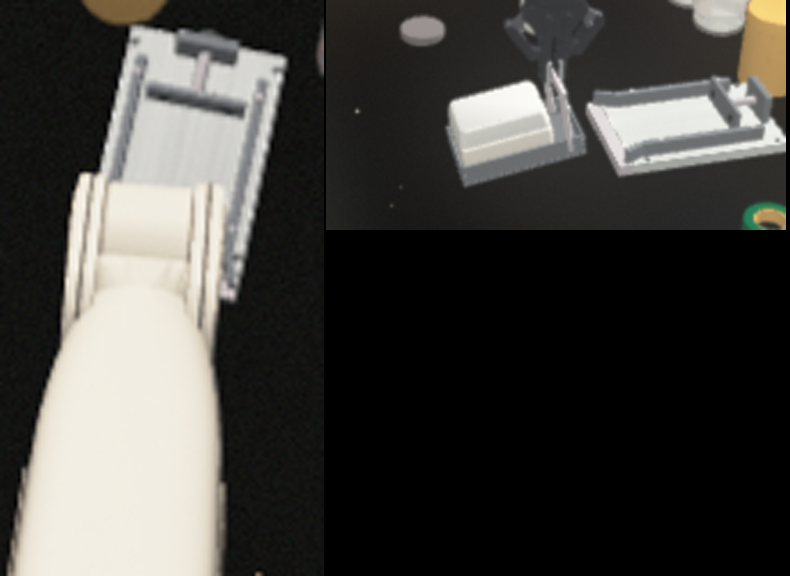

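The scene crop shows the tray tipped slightly, held at the bar. Its back-right lower corner is at crop (464,185), front-right lower at (585,154), and the dock sill's right end at (618,175).

```bash
python3 - <<'E'
from h import *
c=lambda p:(np.array(p)-[326,0])/2.3+[190-.3,160-.3]
A=np.radians(-10.3);d=np.array([np.cos(A),np.sin(A)]);n=np.array([-d[1],d[0]]);O=np.array([.6122,-.0479])
def dk(p):return ((p-O)@d*1e3).round(1),((p-O)@n*1e3).round(1)
for nm,p,z in(("bR",(464,185),0),("fR",(585,154),.024),("sillRtop",(619,163),.015),("sillRbot",(619,175),0),("sillLtop",(588,103),.015),("bLtop",(448,127),.03),("bRtop",(463,168),.029)):
    print(nm,dk(ray("scene",c(p),z)[0,:2]))
o=bot.get_obs();print("tcp",dk(o["eef_pos"][:2]),2*np.degrees(np.arctan2(o["tool_rot"][1],o["tool_rot"][0]))-90)
E
```

```text
bR (np.float64(-198.6), np.float64(-46.2))
fR (np.float64(-38.7), np.float64(-50.4))
sillRtop (np.float64(2.4), np.float64(-68.2))
sillRbot (np.float64(1.4), np.float64(-74.1))
sillLtop (np.float64(5.4), np.float64(74.1))
bLtop (np.float64(-200.1), np.float64(42.7))
bRtop (np.float64(-199.8), np.float64(-48.1))
tcp (np.float64(-71.8), np.float64(0.1)) -10.721219655495403
```

Request:
step_arm --targets "-1 0.012 -0.002 0 0 0 0; -1 0.024 -0.004 0 0 0 0; -1 0.036 -0.006 0 0 0 0; -1 0.048 -0.009 0 0 0 0; -1 0.06 -0.011 0 0 0 0; -1 0.072 -0.013 0 0 0 0; -1 0.084 -0.015 0 0 0 0; -1 0.096 -0.017 0 0 0 0; -1 0.108 -0.019 0 0 0 0; -1 0.118 -0.021 0 0 0 0"

```text
clock: 5.17
eef_pos: [0.6003, -0.045, 0.1086]
tool_rot: [0.77, 0.638, 0.0, 0.0]
ft_force: [-0.2, 0.2, -6.5]
grip_width: 0.0079
grasp_force: 58.6
```

Request:
step_arm --targets "-1 0.012 -0.002 0.003 0 0 0; -1 0.024 -0.004 0.006 0 0 0; -1 0.036 -0.006 0.01 0 0 0; -1 0.048 -0.009 0.014 0 0 0; -1 0.06 -0.011 0.018 0 0 0; -1 0.074 -0.013 0.02 0 0 0; -1 0.088 -0.016 0.02 0 0 0; -1 0.102 -0.018 0.02 0 0 0; -1 0.116 -0.021 0.02 0 0 0; -1 0.128 -0.023 0.02 0 0 0"

```text
clock: 6.0
eef_pos: [0.6643, -0.0566, 0.1184]
tool_rot: [0.77, 0.638, -0.0, 0.0]
ft_force: [0.3, -1.0, -7.9]
grip_width: 0.0077
grasp_force: 58.4
```

```bash
python3 - <<'E'
from h import *
b=bot.camera("scene")[165:255,240:400,::-1]; b=cv2.resize(b,None,fx=4.5,fy=4.5,interpolation=cv2.INTER_CUBIC)
cv2.imwrite("pics/s2.png",b);o=bot.get_obs();print(o["eef_pos"],o["ft_force"])
E
```

```text
[ 0.66544986 -0.05678972  0.1183955 ] [ 2.52178422 -1.39962678 -7.7194553 ]
```

View pics/s2.png

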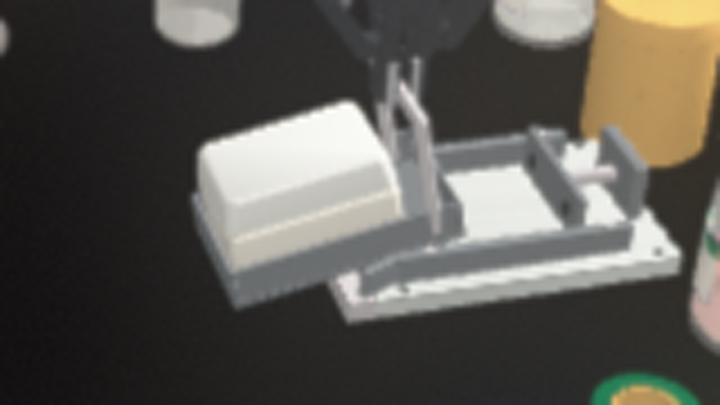

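Request:
step_arm --targets "-1 0.009 -0.002 -0.003 0 0 0; -1 0.018 -0.003 -0.006 0 0 0; -1 0.027 -0.005 -0.01 0 0 0; -1 0.036 -0.006 -0.014 0 0 0; -1 0.045 -0.008 -0.018 0 0 0; -1 0.053 -0.01 -0.022 0 0 0; -1 0.061 -0.011 -0.025 0 0 0; -1 0.069 -0.012 -0.025 0 0 0; -1 0.069 -0.012 -0.025 0 0 0"

```text
clock: 6.8
eef_pos: [0.6987, -0.0625, 0.1062]
tool_rot: [0.77, 0.638, 0.0, 0.0]
ft_force: [-3.5, 0.1, -3.7]
grip_width: 0.0074
grasp_force: 59.0
```

Now lower slowly, feeling for the deck.

Request:
step_arm --targets "-1 0.002 0 -0.002 0 0 0; -1 0.004 -0.001 -0.004 0 0 0; -1 0.004 -0.001 -0.004 0 0 0"

```text
clock: 7.05
eef_pos: [0.7006, -0.0628, 0.1047]
tool_rot: [0.77, 0.638, 0.001, 0.0]
ft_force: [-2.7, 0.6, -2.2]
grip_width: 0.0075
grasp_force: 59.1
```

Request:
step_arm --targets "-1 0.001 0 -0.002 0 0 0; -1 0.002 0 -0.004 0 0 0; -1 0.002 0 -0.004 0 0 0"

```text
clock: 7.3
eef_pos: [0.7021, -0.0631, 0.1032]
tool_rot: [0.77, 0.638, 0.001, 0.001]
ft_force: [-0.8, -0.9, 1.0]
grip_width: 0.0075
grasp_force: 59.4
```

Request:
step_arm --targets "-1 0 0 -0.002 0 0 0; -1 0 0 -0.002 0 0 0; -1 0 0 -0.002 0 0 0"

```text
clock: 7.55
eef_pos: [0.7023, -0.0632, 0.1031]
tool_rot: [0.77, 0.638, 0.001, 0.001]
ft_force: [-1.5, -0.1, 5.1]
grip_width: 0.0073
grasp_force: 59.9
```

```bash
python3 - <<'E'
from h import *
b=bot.camera("scene")[165:255,240:400,::-1]; b=cv2.resize(b,None,fx=4.5,fy=4.5,interpolation=cv2.INTER_CUBIC)
cv2.imwrite("pics/s3.png",b);o=bot.get_obs();print(o["eef_pos"],o["ft_force"])
E
```

```text
[ 0.70230845 -0.06314769  0.10303593] [-1.04452722 -0.0265135   5.4465733 ]
```

View pics/s3.png

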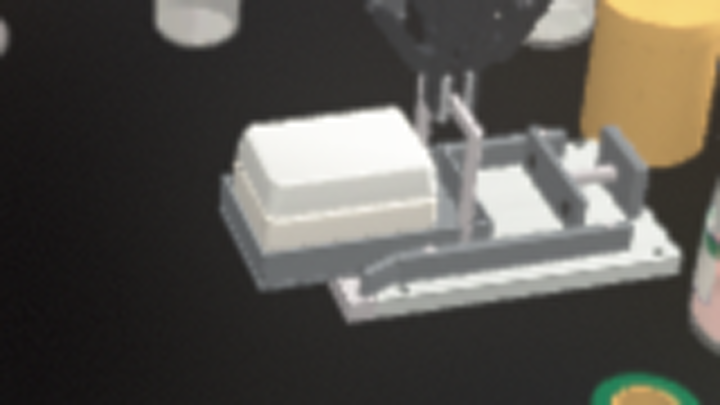

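The picture shows the tray flat on the deck, back corner at (265,288), front between the rails and clear of the pad at (570,180). Now release the bar and rise.

Request:
step_arm --targets "-0.5 0 0 0 0 0 0; 0 0 0 0 0 0 0; 0 0 0 0 0 0 0; 0 0 0 0 0 0 0; 0 0 0 0 0 0 0; 0 0 0 0.05 0 0 0; 0 0 0 0.12 0 0 0; 0 0 0 0.2 0 0 0; 0 0 0 0.26 0 0 0; 0 0 0 0.26 0 0 0"

```text
clock: 8.43
eef_pos: [0.7043, -0.0632, 0.2404]
tool_rot: [0.77, 0.638, 0.005, 0.005]
ft_force: [0.3, 0.4, 0.8]
grip_width: 0.0427
grasp_force: 0.0
```

```bash
python3 - <<'E'
from h import *
o=bot.get_obs();print(o["eef_pos"],o["ft_force"],o["joint_pos"],o["grip_width"])
A=np.radians(-10.3);d=np.array([np.cos(A),np.sin(A)]);O=np.array([.6122,-.0479])
for a in(-53.5,-53.5-11-20):print(a,O+d*a/1e3)
E
```

```text
[ 0.70432041 -0.06316102  0.2404028 ] [0.3112748  0.44715764 0.81832078] [-8.94531322e-02  6.80255096e-01  7.13644185e-01  1.58949218e+00
  3.68669678e-05  1.66801090e+00] 0.042676576359011634
-53.5 [ 0.55956215 -0.03833408]
-84.5 [ 0.52906171 -0.03279121]
```

Request:
step_arm --targets "0 -0.08 0.014 0 0 0 0.15; 0 -0.16 0.028 0 0 0 0.3; 0 -0.24 0.042 0 0 0 0.45; 0 -0.32 0.056 0 0 0 0.6; 0 -0.35 0.06 0 0 0 0.75; 0 -0.35 0.06 0 0 0 0.9; 0 -0.35 0.06 0 0 0 1; 0 -0.35 0.06 0 0 0 1"

```text
clock: 9.1
eef_pos: [0.5257, -0.0328, 0.2314]
tool_rot: [0.467, 0.885, 0.0, 0.0]
ft_force: [0.2, -0.6, -0.2]
grip_width: 0.0426
grasp_force: 0.0
```

Request:
step_arm --targets "0 0 0 0 0 0 0.15; 0 0 0 0 0 0 0.3; 0 0 0 0 0 0 0.45; 0 0 0 0 0 0 0.6; 0 0 0 0 0 0 0.75; 0 0 0 0 0 0 0.9; 0 0 0 0 0 0 1; 0 0 0 0 0 0 1"

```text
clock: 9.77
eef_pos: [0.5262, -0.0329, 0.2308]
tool_rot: [0.094, 0.996, -0.0, -0.0]
ft_force: [0.3, 0.4, 0.1]
grip_width: 0.0427
grasp_force: 0.0
```

Request:
step_arm --targets "0 0 0 -0.08 0 0 0.01; 0 0 0 -0.16 0 0 0.01; 0 0 0 -0.24 0 0 0.01; 0 0 0 -0.31 0 0 0.01; 0 0 0 -0.36 0 0 0.01; 0 0 0 -0.39 0 0 0.01; 0 0 0 -0.4 0 0 0.01; 0 0 0 -0.4 0 0 0.01"

```text
clock: 10.43
eef_pos: [0.5249, -0.0328, 0.0296]
tool_rot: [0.09, 0.996, -0.0, -0.002]
ft_force: [0.2, 0.0, 0.7]
grip_width: 0.0426
grasp_force: 0.0
```

```bash
python3 - <<'E'
from h import *
b=bot.camera("scene")[165:255,240:400,::-1]; b=cv2.resize(b,None,fx=4.5,fy=4.5,interpolation=cv2.INTER_CUBIC)
cv2.imwrite("pics/s4.png",b);o=bot.get_obs();print(o["eef_pos"],o["ft_force"])
E
```

```text
[ 0.52617211 -0.03292071  0.03105042] [ 0.55614503 -0.28763519  0.48842059]
```

View pics/s4.png

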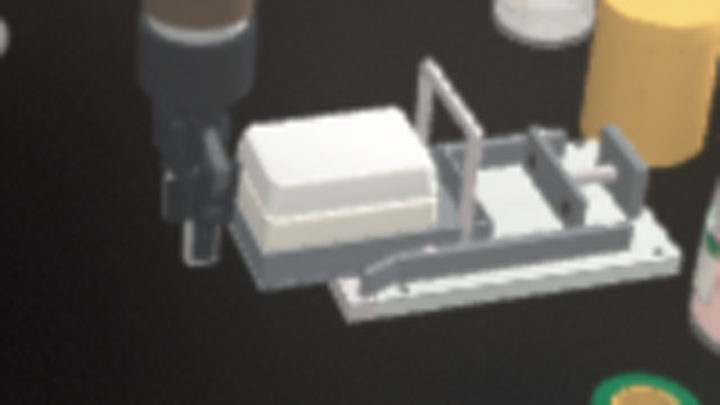

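The tray is square and flat in the rails. The gripper is behind it, with its fingertip at (200,255).

Request:
step_arm --targets "0 0.012 -0.002 0 0 0 0; 0 0.024 -0.004 0 0 0 0; 0 0.032 -0.006 0 0 0 0; 0 0.037 -0.007 0 0 0 0; 0 0.041 -0.007 0 0 0 0; 0 0.045 -0.008 0 0 0 0"

```text
clock: 10.98
eef_pos: [0.549, -0.0369, 0.0315]
tool_rot: [0.089, 0.996, 0.0, 0.0]
ft_force: [-0.1, 0.1, 1.4]
grip_width: 0.0426
grasp_force: 0.3
```

Request:
step_arm --targets "0 0.006 -0.001 0 0 0 0; 0 0.012 -0.002 0 0 0 0; 0 0.018 -0.003 0 0 0 0; 0 0.024 -0.004 0 0 0 0; 0 0.03 -0.005 0 0 0 0"

```text
clock: 11.4
eef_pos: [0.5589, -0.0388, 0.0305]
tool_rot: [0.089, 0.996, 0.0, -0.005]
ft_force: [-10.0, 1.9, 7.9]
grip_width: 0.0427
grasp_force: 4.9
```

```bash
python3 - <<'E'
from h import *
b=bot.camera("scene")[165:255,240:400,::-1]; b=cv2.resize(b,None,fx=4.5,fy=4.5,interpolation=cv2.INTER_CUBIC)
cv2.imwrite("pics/s5.png",b);o=bot.get_obs();print(o["eef_pos"],o["ft_force"],o["ft_torque"])
E
```

```text
[ 0.56005573 -0.03893921  0.03052752] [-5.33598302  0.69302932  2.06305169] [ 0.24537419  1.19940067 -0.04127926]
```

View pics/s5.png

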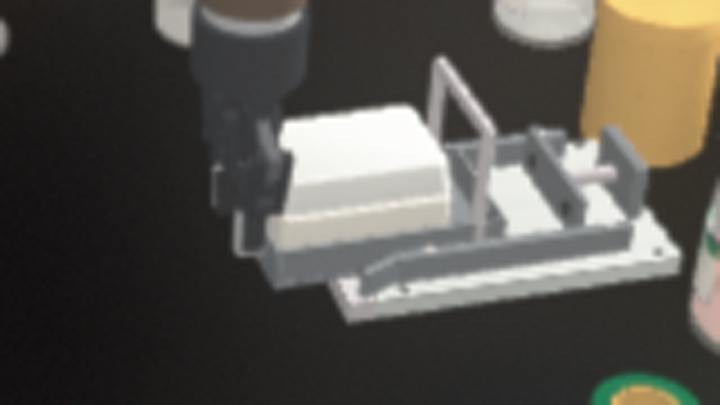

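The tray has moved about 8 mm, pushed by the fingertip at (262,250). It stays flat and in line.

Request:
step_arm --targets "0 0.006 -0.001 0 0 0 0; 0 0.012 -0.002 0 0 0 0; 0 0.018 -0.003 0 0 0 0; 0 0.024 -0.004 0 0 0 0; 0 0.03 -0.005 0 0 0 0; 0 0.036 -0.006 0 0 0 0; 0 0.042 -0.008 0 0 0 0; 0 0.048 -0.009 0 0 0 0"

```text
clock: 12.12
eef_pos: [0.5833, -0.0431, 0.0305]
tool_rot: [0.089, 0.996, 0.0, -0.004]
ft_force: [-8.6, 2.0, 6.5]
grip_width: 0.0424
grasp_force: 4.6
```

Request:
step_arm --targets "0 0.003 0 0 0 0 0; 0 0.006 -0.001 0 0 0 0; 0 0.009 -0.002 0 0 0 0; 0 0.012 -0.002 0 0 0 0; 0 0.015 -0.003 0 0 0 0; 0 0.018 -0.003 0 0 0 0"

```text
clock: 12.62
eef_pos: [0.5922, -0.0447, 0.0305]
tool_rot: [0.089, 0.996, 0.0, -0.004]
ft_force: [-9.0, 1.3, 5.5]
grip_width: 0.0428
grasp_force: 4.6
```

Request:
step_arm --targets "0 0.002 0 0 0 0 0; 0 0.004 -0.001 0 0 0 0; 0 0.006 -0.001 0 0 0 0; 0 0.008 -0.001 0 0 0 0; 0 0.01 -0.002 0 0 0 0; 0 0.012 -0.002 0 0 0 0; 0 0.014 -0.003 0 0 0 0; 0 0.016 -0.003 0 0 0 0"

```text
clock: 13.28
eef_pos: [0.6003, -0.0462, 0.0305]
tool_rot: [0.089, 0.996, 0.0, -0.004]
ft_force: [-9.0, 1.1, 6.1]
grip_width: 0.0427
grasp_force: 4.5
```

Request:
step_arm --targets "0 0.002 0 0 0 0 0; 0 0.004 -0.001 0 0 0 0; 0 0.006 -0.001 0 0 0 0; 0 0.008 -0.001 0 0 0 0"

```text
clock: 13.62
eef_pos: [0.6043, -0.0468, 0.0305]
tool_rot: [0.089, 0.996, 0.0, -0.004]
ft_force: [-8.8, 0.6, 5.5]
grip_width: 0.0428
grasp_force: 4.6
```

Request:
step_arm --targets "0 0.002 0 0 0 0 0; 0 0.004 -0.001 0 0 0 0; 0 0.006 -0.001 0 0 0 0"

```text
clock: 13.87
eef_pos: [0.6073, -0.0473, 0.0305]
tool_rot: [0.089, 0.996, 0.0, -0.004]
ft_force: [-10.1, 0.8, 6.6]
grip_width: 0.0424
grasp_force: 4.5
```

Request:
step_arm --targets "0 0.002 0 0 0 0 0; 0 0.004 -0.001 0 0 0 0; 0 0.006 -0.001 0 0 0 0"

```text
clock: 14.12
eef_pos: [0.608, -0.0473, 0.0304]
tool_rot: [0.089, 0.996, 0.0, -0.007]
ft_force: [-15.5, 2.9, 12.7]
grip_width: 0.0427
grasp_force: 8.3
```

Request:
step_arm --targets "0 0.002 0 0 0 0 0; 0 0.004 -0.001 0 0 0 0; 0 0.006 -0.001 0 0 0 0"

```text
clock: 14.37
eef_pos: [0.608, -0.0473, 0.0305]
tool_rot: [0.089, 0.996, 0.001, -0.009]
ft_force: [-22.3, 3.3, 18.4]
grip_width: 0.0429
grasp_force: 12.0
```

Request:
step_arm --targets "0 0 0 0 0 0 0; 0 0 0 0 0 0 0; 0 0 0 0 0 0 0; 0 0 0 0 0 0 0; 0 0 0 0 0 0 0; 0 0 0 0 0 0 0"

```text
clock: 14.87
eef_pos: [0.608, -0.0474, 0.0305]
tool_rot: [0.089, 0.996, 0.001, -0.009]
ft_force: [-20.8, 3.4, 15.2]
grip_width: 0.0429
grasp_force: 10.9
```

Request:
step_arm --targets "0 0.001 0 0.001 0 0 0; 0 0.002 0 0.002 0 0 0; 0 0.002 0 0.002 0 0 0; 0 0.002 0 0.002 0 0 0; 0 0.002 0 0.002 0 0 0"

```text
clock: 15.28
eef_pos: [0.608, -0.0473, 0.0305]
tool_rot: [0.089, 0.996, 0.001, -0.01]
ft_force: [-21.5, 3.6, 13.1]
grip_width: 0.0425
grasp_force: 11.0
```

Request:
step_arm --targets "0 0.001 0 0.001 0 0 0; 0 0.002 0 0.002 0 0 0; 0 0.002 0 0.002 0 0 0; 0 0.002 0 0.002 0 0 0"

```text
clock: 15.62
eef_pos: [0.608, -0.0473, 0.0305]
tool_rot: [0.089, 0.996, 0.0, -0.012]
ft_force: [-21.6, 3.1, 10.0]
grip_width: 0.0426
grasp_force: 11.1
```

Request:
step_arm --targets "0 -0.005 0.001 0 0 0 0; 0 -0.01 0.002 0 0 0 0; 0 -0.016 0.003 0 0 0 0; 0 -0.024 0.004 0 0 0 0; 0 -0.04 0.007 0 0 0 0; 0 -0.07 0.012 0 0 0 0; 0 -0.11 0.02 0 0 0 0; 0 -0.15 0.027 0 0 0 0; 0 -0.2 0.036 0.03 0 0 0; 0 -0.2 0.036 0.1 0 0 0"

```text
clock: 16.45
eef_pos: [0.5073, -0.0299, 0.0772]
tool_rot: [0.089, 0.996, -0.0, -0.01]
ft_force: [-1.6, 0.3, -1.6]
grip_width: 0.0426
grasp_force: 0.0
```

Request:
step_arm --targets "0 -0.05 0.1 0.1 0 0 0; 0 -0.12 0.18 0.18 0 0 0; 0 -0.18 0.26 0.24 0 0 0; 0 -0.18 0.26 0.3 0 0 0; 0 -0.18 0.26 0.3 0 0 0; 0 -0.18 0.26 0.3 0 0 0"

```text
clock: 16.95
eef_pos: [0.4307, 0.102, 0.2391]
tool_rot: [0.088, 0.996, 0.002, 0.005]
ft_force: [0.5, -0.1, 0.5]
grip_width: 0.0428
grasp_force: 0.0
```

```bash
python3 - <<'E'
from h import *
a=bot.camera("top")[105:245,230:320,::-1];a=cv2.resize(a,None,fx=3.6,fy=3.6,interpolation=cv2.INTER_CUBIC)
b=bot.camera("scene")[165:255,240:400,::-1]; b=cv2.resize(b,None,fx=2.8,fy=2.8,interpolation=cv2.INTER_CUBIC)
c=np.zeros((504,790,3),np.uint8);c[:,:324]=a;c[:b.shape[0],330:330+b.shape[1]]=b
cv2.imwrite("pics/end.png",c);o=bot.get_obs();print(o["clock"],o["eef_pos"],o["ft_force"])
E
```

```text
17.05 [0.43127452 0.10060767 0.23636184] [ 1.5727607  -0.35073474 -0.57922765]
```

View pics/end.png

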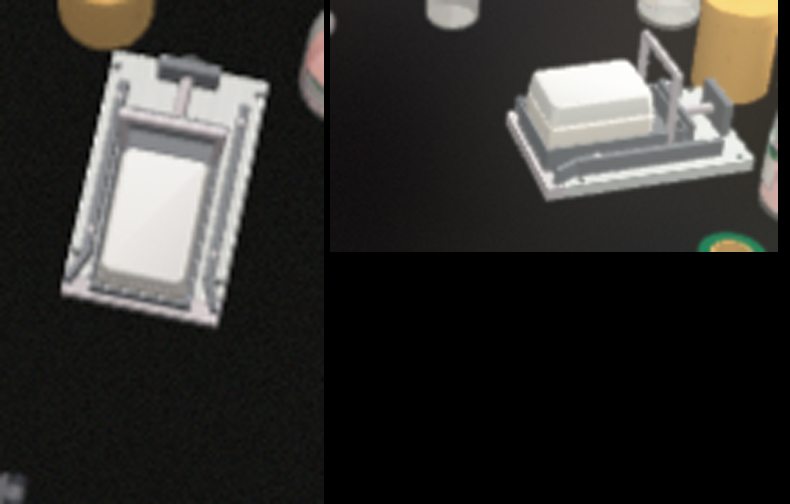

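The tray lies flat between the rails, square to the dock. Its front end is against the pad and the gripper is clear.

```bash
python3 -c "
from workcell import bot
print(bot.job_done())"
```

```text
the job is handed in; nothing more can be done
None
```

The tray is docked and the job is handed in at about 17 s: it lies flat and square against the back stop, pressed home with about 12 N more than the 9 N it took to slide, and the gripper is clear of it.

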